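# Find and press the live self-test button under a tip-over cover

### The arm

A 6-joint arm with a two-finger parallel gripper is mounted at the origin on the work surface; the furniture and walls round the work are solid. World frame = base frame: x ahead of the robot, y to its left, z up, the work surface at z = 0. Lengths are in mm, angles in rad, forces in N, time in s.
With the tool pointing down it reaches from about 350 to 975 mm from the base axis. Payload 7.1 kg.
Tool frame: the origin (TCP) lies at the very end of the fingers, on their centre line; the grasp point (between the pads) lies 19 mm behind it (grip_depth is the distance from the TCP to the grasp point, in mm); z points along the fingers, y is the direction in which the jaws open and shut (so a half turn about z gives the same grasp; the last joint's range is limited). The gripper opens to 88 mm and grips with 3 to 60 N. Pads are 20 mm wide; open, the fingers measure 115 mm over their backs; the gripper's body (75 mm by 178 mm) begins 61 mm behind the grasp point.
Start: joints at [1.291, 0.423, 1.63, -0, 1.089, -0.019], TCP at [161.127, 603.857, 222.675] pointing down, gripper open.
Joint ranges: [-3, 3], [-0.9, 2.11], [0.09, 2.58], [-1.31, 4.45], [0.11, 2.69], [-2.54, 2.54]. Speed limits (rad/s): [2.39, 2.39, 3.01, 3.14, 3.14, 3.14].

### API

Orientations are given as a unit quaternion [w, x, y, z].
In Python, from rig import * gives the robot as it stands.
- The arm moves only by the tool play_rows, never from a script. Its argument "steps" is a list of rows, each an object of numbers: "x", "y", "z": the shift along the tool's x, y, z scaled (see below); "wx", "wy", "wz": the turn, a rotation vector about the tool's x, y, z scaled (see below). A call has 1 to 5 rows; each row shifts and turns the pose as measured when the row begins, along the tool's axes as they then stand; what a row does not reach is not made up. The controller multiplies each number of a shift by 50 cm and each number of a turn by 0.12 rad. A row lasts 1/10 s, in which the tool goes at most 50 mm and 8.59 degrees, less where a joint would pass 70% of its speed; a pose out of reach is approached as far as the arm can. A call with a number of a shift or a turn outside -1 to 1 is refused whole. A call with a gripper value outside its range is refused whole. "claw" is the closure, from 0 (fully open) to 1 (shut), set as the call begins (left out, the last holds). The fingers move at their own pace and stop on an object; "newtons" is the grip in N (left out, the last holds). Time passes only in rows, so rows that do not move let the fingers close. It gives the time, the measured TCP pose, the force and the opening at its end, in the units of the state.
- get_obs(): the state, without advancing time (a new reading comes with each control period).
- get_image(name): name is "scene" or "side" or "wrist"; returns (picture, depth): 480x640x3 uint8, blue, green, red; 480x640 float32, mm along the optical axis (not along the pixel's ray), 0 where there is no reading.
- camera_model(name): a dict with "camera_matrix" (3x3 intrinsics, pixels), "rvec" (rotation vector, rad) and "tvec" (3), from world to camera coordinates, as OpenCV has them. Camera axes: x right, y down, z forward; pixel columns grow to the right and rows downward; lengths in mm; the calibration is good to about 2 mm. The wrist camera is an equidistant fisheye: a pixel r from the principal point sees the ray r / f radians off the axis. A picture is of the moment at which its call begins: read the wrist's pose just before it. camera_model takes no time and is no camera call; for the wrist camera it gives the pose at the moment of the call.
- hand_in(): hands the job in, once; it reports no verdict.
The state is a dict: "t": time; "joint_pos": joint angles; "qd": joint speeds; "joint_torque": joint torques, N m; "ee_pos": TCP position; "orientation": TCP orientation; "ft_force": force on the tool from outside, world axes, zero at the start; "moment": the same for the moment, N m; "opening": finger opening in mm.
Only numpy, scipy, OpenCV 4.12 (cv2) and the standard library are available. Lean on these libraries where they do the work, as an engineer would, in place of code of your own. Each camera call takes 0.05 s, during which the arm holds its last target. There are 200 camera calls.

### The job

Run the self-test on the grey console: swing its clear cover up and over until it stays open by itself, then find by gentle feel which of the three identical black buttons is the live one (the other two are locked out, hardly give and must not be forced). Press the live button all the way down, keep it down for about a second and let it spring back, then shut the cover again. Leave the loose parts round the console where they are.

Things in the scene. Friction and masses are not known exactly. Their poses are not given: they have to be found in the camera images.
- console: grey wedge-shaped test console fixed to the bench, 160 (x) x 190 (y) x 96 mm high. Origin on the bench, under it; it reaches from x = -75 (front, towards the robot, 60 mm high) to x = +85 mm (back); y to its left, z up. Its top face slopes up to the back at 15 degrees, with outward normal (-0.259, 0, 0.966) in the console's axes. Loose parts lie round it
- button_left (a point): centre of the top of the left (+y) button, unpressed, 91 mm above the bench; axes as the console's. Three identical black buttons, 23 mm across, in a row along y, 45 mm apart, stand 14 mm out of the sloping face and move along its normal. Which of the three places holds the live button changes from run to run and cannot be seen
- button_middle (a point): the same for the middle button; it may be the live one or a locked-out one
- button_right (a point): the same for the button at the console's right (-y)
- test_button (a joint): travel of the live button, at whichever place: 0 = up, 0.009 m = fully down. It starts to give at about 1.5 N, is fully down at 4.5 N, where it stops hard, and springs back when let go
- spare_a (a joint): travel of one locked-out button (which place is not known): 0 = up. It starts to give at 2 N and then needs 8 N more for every mm; beyond 0.004 m it is broken
- spare_b (a joint): the same for the other locked-out button
- cover (a joint): angle of the clear cover (about 120 g, orange rim): 0 = shut over the buttons, its plane parallel to the sloping face; grows as it swings up and back, stop at 2.40 rad. Below about 1.9 rad it falls shut (slowly, the hinge is damped); beyond it tips back and stays open
- cover_hinge (a point): middle of the cover's hinge axis, which runs along the console's y at its back edge, 117 mm above the bench
- cover_tab (a point): centre of the orange pull tab on the cover's free edge, in the cover's plane, 132 mm from the hinge axis; moves with the cover. The tab is 14 mm wide (along y), 10 mm thick, and runs 20 mm further out; the cover (150 mm wide, skirts 18 mm deep) begins 24 mm nearer the hinge. Shut, the tab is 24 mm above the face. Pinched across y it turns between the pads
- bearing_2: bystander, loose on the bench beside the console: sealed ball bearing, 52 mm across, 12 mm high; origin at the centre of its underside
- planet_gear_5: bystander, loose on the bench beside the console: small steel gear, 33 mm across, 14 mm high; origin at the centre of its underside
- oil_seal_1: bystander, loose on the bench beside the console: black rubber oil seal, 45 mm across, 8 mm high; origin at the centre of its underside
- spanner_1: bystander, loose on the bench beside the console: open-ended spanner, 155 x 26 x 6 mm, lying flat behind the console; origin at the centre of its underside
- grease_tub: bystander, loose on the bench beside the console: yellow grease tub, 79 mm across, 72 mm high; origin at the centre of its underside

How it is judged (in metres and radians):
On the way, in this order (a step that is already met when the one before it is completed fails the run):
1. the cover has been swung past its over-centre point and lies back open (above 2.05 rad) (value of joint cover above 1.835 rad), for 0.2 s.
2. the live button is held fully down (beyond 8 of its 9 mm) for half a second, the cover standing open (value of joint test_button above 0.008 m and value of joint cover above 1.83 rad), for 0.5 s.
3. the live button is let go and springs back up, the cover still open (value of joint test_button below 0.0015 m and value of joint cover above 1.83 rad), for 0.1 s.
At the end, for the whole second after the job is handed in: the cover is shut again (below 0.06 rad) and the live button is up (under 1.5 mm of travel) (value of joint cover below 0.06 rad and value of joint test_button below 0.0015 m); the robot touches nothing.
It fails at once if a locked-out button is forced more than 4 mm in (value of joint any of spare_a, spare_b above 0.004 m).
It fails at once if a loose part round the console is shifted by more than 30 mm (distance of any of bearing_2, planet_gear_5, oil_seal_1, spanner_1, grease_tub from where it was at the start of the episode above 0.03 m).
It also fails if it takes over 72 s, if anything falls off the work surface, if the arm or the gripper's body presses on something with over 40 N, if the wrist force passes 120 N, or if a joint passes its speed limit or range.

## Working session

There is one attempt and no reset: what is moved stays moved. The work goes in short steps, Python scripts to look and compute and a tool call to move; the robot and the scene stay as the last step left them, time stands still between calls to the robot, and variables do not carry over. Pictures are saved under pics/ and viewed, about 8 in all and at most 12, crops included, and the job is handed in when it is done.

Besides the shell and the picture viewer there is one more tool, called after "Emit:" as name(argument=value, ...) on one line, values as JSON. play_rows: Moves the arm, as the interface text tells. Shifts and turns lie within -1 to 1; 1 stands for 50 cm of shift or 0.12 rad of turn. Its arguments: {"type":"object","properties":{"steps":{"type":"array","items":{"type":"object","properties":{"x":{"type":"number","minimum":-1,"maximum":1},"y":{"type":"number","minimum":-1,"maximum":1},"z":{"type":"number","minimum":-1,"maximum":1},"wx":{"type":"number","minimum":-1,"maximum":1},"wy":{"type":"number","minimum":-1,"maximum":1},"wz":{"type":"number","minimum":-1,"maximum":1}}}},"claw":{"type":"number"},"newtons":{"type":"number"}},"required":["steps"]}

```bash
mkdir -p pics; ls
python3 - <<'E'
from rig import *
import cv2, numpy as np
o=get_obs();print(o)
for n in("scene","side"):
    p,d=get_image(n);cv2.imwrite(f"pics/{n}0.png",p);np.save(f"pics/{n}0.npy",d);m=camera_model(n);print(n,m)
E
```

```text
pics
{'t': 0.0, 'joint_pos': array([ 1.29103026e+00,  4.23831823e-01,  1.63068524e+00,  1.30383359e-06,
        1.08857659e+00, -1.90104712e-02]), 'qd': array([-0.00132368,  0.00057805, -0.00045913, -0.00070365, -0.00227765,
        0.00098949]), 'joint_torque': array([ 5.74023998e-04, -5.44623613e+01, -2.73671061e+01,  6.43026643e-02,
        2.28388788e-02, -1.14171814e-04]), 'ee_pos': array([160.96127177, 603.34976897, 221.90918734]), 'orientation': array([-1.12270342e-04,  1.30009007e-01,  9.91512529e-01, -7.42055727e-04]), 'ft_force': array([-0.5164551 , -0.21006038, -1.19290654]), 'moment': array([ 0.00670085, -0.02563016,  0.02121082]), 'opening': 88.07263342816717}
scene {'camera_matrix': array([[610.52342772,   0.        , 325.3869393 ],
       [  0.        , 610.52342772, 243.07137238],
       [  0.        ,   0.        ,   1.        ]]), 'rvec': array([ 1.94837582, -0.78570367,  0.47283171]), 'tvec': array([-368.39746021,  298.0361621 ,  579.79083578])}
side {'camera_matrix': array([[444.66660586,   0.        , 324.91493614],
       [  0.        , 444.66660586, 241.84999421],
       [  0.        ,   0.        ,   1.        ]]), 'rvec': array([ 0.13521857,  2.58734177, -1.7026293 ]), 'tvec': array([ 568.89169412,   20.84964357, 1008.1904192 ])}
```

View pics/scene0.png

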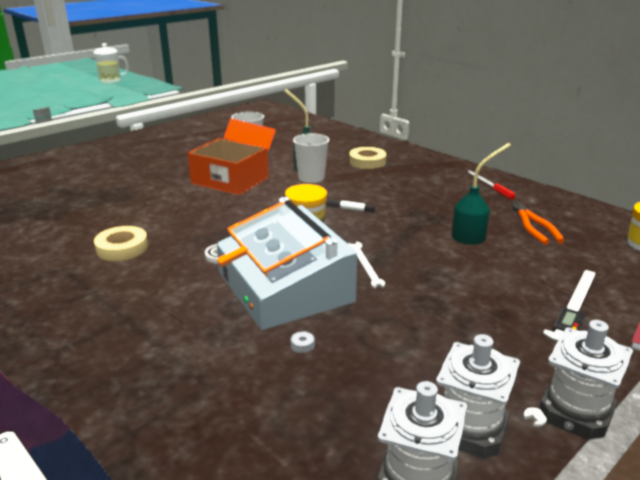

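View pics/side0.png

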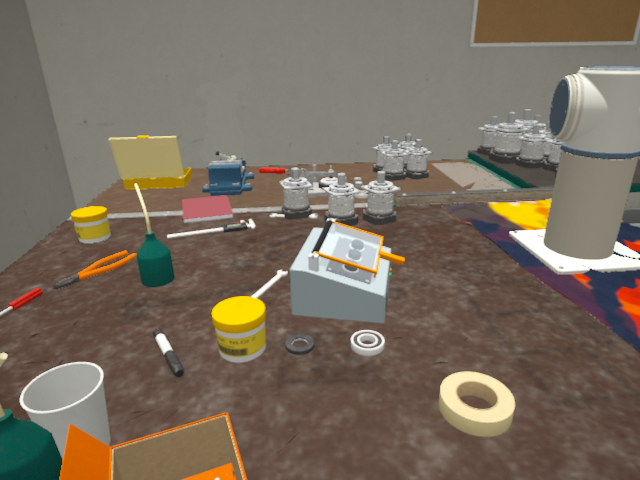

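The scene view shows the console at about (290,260) with its tab at (232,256). The side view shows it at about (345,270) with its tab at (392,257). I'll enlarge both to read exact points.

Run:
```python
import cv2,numpy as np
a=cv2.imread("pics/scene0.png")[190:340,200:400];b=cv2.imread("pics/side0.png")[210:360,270:420]
cv2.imwrite("pics/c1.png",cv2.resize(a,None,fx=4,fy=4,interpolation=cv2.INTER_CUBIC))
cv2.imwrite("pics/c2.png",cv2.resize(b,None,fx=4,fy=4,interpolation=cv2.INTER_CUBIC))
```

```text
(no output)
```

View pics/c1.png

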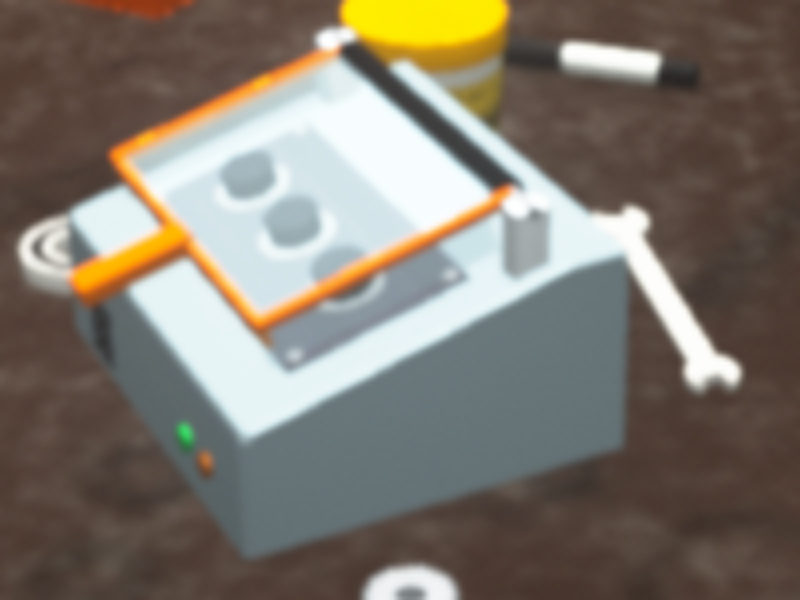

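View pics/c2.png

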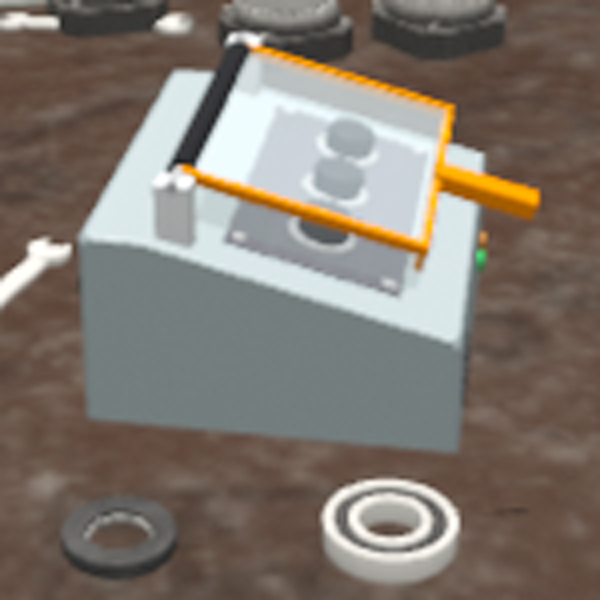

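```bash
cat > h.py <<'E'
import cv2,numpy as np
from scipy.optimize import least_squares
from scipy.spatial.transform import Rotation as R
def toW(L,p): # console -> world
    c,s=np.cos(p[2]),np.sin(p[2]);L=np.atleast_2d(np.asarray(L,float))
    return L@np.array([[c,s,0],[-s,c,0],[0,0,1]])+[p[0],p[1],0]
def proj(W,m): return cv2.projectPoints(W,m["rvec"],m["tvec"],m["camera_matrix"],None)[0][:,0]
E
python3 - <<'E'
from rig import *
from h import *
S=[(-75,-95,0,261.25,329.25),(85,-95,0,355.75,302.5),(-75,-95,60,260.75,300),(85,-95,96,357,254.5),(-75,95,60,218,243),(59,-95,96,343,257.5),(-82.5-19.3,0,77.7,219.5,262)]
D=[(85,95,0,292.5,313.75),(-75,95,0,384.5,322.5),(-75,95,60,385,296.25),(85,95,96,290,270),(-75,-95,60,391.25,248),(-101.8,0,77.7,404.5,260.5)]
S,D=np.array(S),np.array(D);ms,md=camera_model("scene"),camera_model("side")
def f(p,sp=0):
    a=(proj(toW(S[:,:3],p),ms)-S[:,3:]); b=(proj(toW(D[:,:3],p),md)-D[:,3:])
    if sp: print(a.round(1),b.round(1))
    return np.r_[a.ravel(),b.ravel()]
r=least_squares(f,[600,200,0.3],loss="soft_l1");print(r.x,r.cost);f(r.x,1)
for q in ([0,-1]):
  if 1:
    mm=[ms,md][q];X=[S,D][q]
    print(least_squares(lambda p:(proj(toW(X[:,:3],p),mm)-X[:,3:]).ravel(),r.x,loss="soft_l1").x)
p=r.x;print("hinge,tab,tip,btnL,M,R\n",toW([(45,0,117),(-82.5,0,82.8),(-101.8,0,77.7),(-13.4,45,91),(-13.4,0,91),(-13.4,-45,91)],p).round(1))
o=get_obs();print(R.from_quat(np.roll(o["orientation"],-1)).as_matrix().round(3))
E
```

```text
[ 5.40182289e+02  1.29889102e+02 -2.86882106e-01] 21.4773780286331
[[ 0.3  4.9]
 [ 1.   3.1]
 [-1.1 -0.3]
 [ 1.5 -2.6]
 [-2.1 -0.3]
 [ 0.3 -1.6]
 [-1.2  1. ]] [[-0.8  3.2]
 [-0.5  3.3]
 [ 0.5 -1.6]
 [-0.8 -2.4]
 [ 0.6 -0.4]
 [ 0.   0.4]]
[ 5.41641311e+02  1.29757213e+02 -3.02702830e-01]
[ 5.39864867e+02  1.28240892e+02 -2.81542795e-01]
hinge,tab,tip,btnL,M,R
 [[583.3 117.2 117. ]
 [461.1 153.2  82.8]
 [442.5 158.7  77.7]
 [540.1 176.8  91. ]
 [527.3 133.7  91. ]
 [514.6  90.5  91. ]]
[[-0.966  0.258 -0.   ]
 [ 0.258  0.966 -0.001]
 [ 0.    -0.001 -1.   ]]
```

Run:
```python
from rig import *
from h import *
def back(n,u,v):
    m=camera_model(n);d=np.load(f"pics/{n}0.npy");Rm=cv2.Rodrigues(m["rvec"])[0];z=d[int(round(v)),int(round(u))]
    return (Rm.T@(np.linalg.inv(m["camera_matrix"])@[u,v,1]*z-m["tvec"])).round(1)
p=[540.2,129.9,-.287];c,s=np.cos(p[2]),np.sin(p[2])
def show(n,l,u,v):
    w=back(n,u,v);d=w-[p[0],p[1],0];print(n,l,w,"local",(c*d[0]+s*d[1]).round(1),(-s*d[0]+c*d[1]).round(1))
for l,u,v in [("bench",300,360),("bench front",230,320),("frontface",246,297),("frontface low",252,312),("topface near front R corner",262,295),("top face right",305,273),("rightside low",300,312),("right side hi",340,262),("flat top back",345,252),("tab",230,257),("rim",262,267),("rim r",290,256)]: show("scene",l,u,v)
for l,u,v in [("bench",350,335),("left low",340,313),("left hi",340,285),("flat top",293,264),("tab",393,258),("tab",398,259),("tab",385,255)]: show("side",l,u,v)
```

```text
scene bench [ 4.423e+02 -2.250e+01  4.000e-01] local -50.8 -173.9
scene bench front [ 4.293e+02  1.205e+02 -2.000e-01] local -103.7 -40.4
scene frontface [457.7 115.3  30.7] local -75.0 -37.4
scene frontface low [453.2  96.3  15. ] local -73.9 -56.9
scene topface near front R corner [449.3  64.3  62.2] local -68.6 -88.6
scene top face right [515.9  46.6  78.5] local 0.3 -86.8
scene rightside low [501.9  43.4  18.2] local -12.2 -93.8
scene right side hi [567.6  26.3  84.7] local 55.6 -91.6
scene flat top back [580.7  29.1  95.5] local 67.4 -85.2
scene tab [456.8 147.8  86.8] local -85.1 -6.4
scene rim [468.7  86.4  90.9] local -56.3 -62.0
scene rim r [504.6  65.8 103.5] local -16.0 -71.6
side bench [555.9 263.    1. ] local -22.6 132.1
side left low [567.1 222.9  18.3] local -0.5 96.8
side left hi [567.4 225.1  73.3] local -0.9 99.0
side flat top [642.  186.8  97.3] local 81.5 83.4
side tab [464.6 161.2  85.9] local -81.4 8.6
side tab [455.9 163.2  84.4] local -90.3 8.1
side tab [478.5 158.2  91.2] local -67.2 9.7
```

```bash
cat >> h.py <<'E'
def loc(W,p):
    d=np.atleast_2d(W)-[p[0],p[1],0];c,s=np.cos(p[2]),np.sin(p[2])
    return np.c_[c*d[:,0]+s*d[:,1],-s*d[:,0]+c*d[:,1],d[:,2]]
def where(o,p):
    M=R.from_quat(np.roll(o["orientation"],-1)).as_matrix()
    L=R.from_euler("z",-p[2]).as_matrix()@M   # tool in console axes
    return loc(o["ee_pos"],p)[0],L
L0=np.diag([-1.,1.,-1.])
def move(o,p,target,pitch=0):
    """units to reach local target; pitch = tool tilt: tool z -> (sin pitch,0,-cos pitch) local"""
    l,L=where(o,p); G=R.from_euler("y",-pitch).as_matrix()@L0
    d=L.T@(np.array(target)-l); w=R.from_matrix(L.T@G).as_rotvec()
    return "shift "+str((d/500).round(4))+" turn "+str((w/.12).round(3))
E
python3 - <<'E'
from rig import *
from h import *
P=[]
for n in("scene","side"):
    m=camera_model(n);d=np.load(f"pics/{n}0.npy");v,u=np.nonzero(d>0)
    X=np.linalg.inv(m["camera_matrix"])@np.c_[u,v,np.ones(len(u))].T*d[v,u]
    P.append((cv2.Rodrigues(m["rvec"])[0].T@(X-np.array(m["tvec"])[:,None])).T)
P=np.vstack(P)
p=np.array([540.7,131.8,-.287])
for k in range(5):
    l=loc(P,p);b=(l[:,2]>10)&(l[:,2]<52)
    fr=b&(abs(l[:,0]+75)<8)&(abs(l[:,1])<85);ri=b&(abs(l[:,1]+95)<8)&(abs(l[:,0]-5)<70);le=b&(abs(l[:,1]-95)<8)&(abs(l[:,0]-5)<70)
    f=lambda q:np.r_[(loc(P[fr],q)[:,0]+75)/np.sqrt(fr.sum()),(loc(P[ri],q)[:,1]+95)/np.sqrt(ri.sum()),(loc(P[le],q)[:,1]-95)/np.sqrt(le.sum())]
    p=least_squares(f,p,loss="soft_l1",f_scale=.1).x
l=loc(P,p);print(p,[(x.sum(),(l[x][:,j]).mean().round(2)) for x,j in((fr,0),(ri,1),(le,1))])
np.save("p.npy",p)
o=get_obs();print(where(o,p));print(move(o,p,(-86.4,0,150)),move(o,p,(-86.4,0,63)))
E
```

```text
[ 5.40901293e+02  1.32111953e+02 -2.82033797e-01] [(np.int64(805), np.float64(-75.02)), (np.int64(2000), np.float64(-95.55)), (np.int64(1771), np.float64(95.54))]
(array([-496.0471934 ,  346.93291055,  221.9824793 ]), array([[-9.99775066e-01, -2.12089185e-02,  1.26619188e-05],
       [-2.12089158e-02,  9.99774116e-01, -1.37814481e-03],
       [ 1.65699023e-05, -1.37810336e-03, -9.99999050e-01]]))
shift [-0.8044 -0.7109  0.1449] turn [-0.011 -0.     0.177] shift [-0.8044 -0.7106  0.3189] turn [-0.011 -0.     0.177]
```

Emit:
play_rows(steps=[{"x": -0.07,"y": -0.06,"wz": 0.18},{"x": -0.07,"y": -0.06},{"x": -0.07,"y": -0.06},{"x": -0.07,"y": -0.06},{"x": -0.07,"y": -0.06}], claw=0)

```text
invalid input
```

Emit:
play_rows(steps=[{"x": -0.07,"y": -0.06},{"x": -0.07,"y": -0.06},{"x": -0.07,"y": -0.06},{"x": -0.07,"y": -0.06},{"x": -0.05,"y": -0.06}])

```text
invalid input
```

```bash
cat > w.py <<'E'
import sys
from rig import *
from h import *
p=np.load("p.npy");o=get_obs();l,L=where(o,p)
print("t",round(o["t"],2),"loc",l.round(1),"z",L[:,2].round(3),"F",R.from_euler("z",-p[2]).apply(o["ft_force"]).round(1),"open",round(o["opening"],1))
for a in sys.argv[1:]:
    v=list(map(float,a.split(",")));print(a,move(o,p,v[:3],v[3] if len(v)>3 else 0))
E
python3 w.py=-1 2>/dev/null; python3 w.py " -86.4,0,150" " -86.4,0,63"
```

```text
t 0.1 loc [-496.   346.9  222. ] z [ 0.    -0.001 -1.   ] F [ 0.7  0.9 -0.5] open 87.7
 -86.4,0,150 shift [-0.8044 -0.7109  0.1449] turn [-0.011 -0.     0.177]
 -86.4,0,63 shift [-0.8044 -0.7106  0.3189] turn [-0.011 -0.     0.177]
```

Emit:
play_rows(steps=[{"x": -0.07,"y": -0.06,"z": 0,"wx": 0,"wy": 0,"wz": 0.18},{"x": -0.07,"y": -0.06,"z": 0,"wx": 0,"wy": 0,"wz": 0},{"x": -0.07,"y": -0.06,"z": 0,"wx": 0,"wy": 0,"wz": 0},{"x": -0.07,"y": -0.06,"z": 0,"wx": 0,"wy": 0,"wz": 0},{"x": -0.07,"y": -0.06,"z": 0,"wx": 0,"wy": 0,"wz": 0}])

```text
t: 0.6
ee_pos: [288.6, 408.9, 219.9]
orientation: [-0.001, 0.137, 0.991, -0.001]
ft_force: [1.6, 0.8, -0.3]
opening: 88.3
```

Emit:
play_rows(steps=[{"x": -0.07,"y": -0.06,"z": 0,"wx": 0,"wy": 0,"wz": 0},{"x": -0.07,"y": -0.06,"z": 0,"wx": 0,"wy": 0,"wz": 0},{"x": -0.07,"y": -0.06,"z": 0,"wx": 0,"wy": 0,"wz": 0},{"x": -0.07,"y": -0.06,"z": 0,"wx": 0,"wy": 0,"wz": 0},{"x": -0.05,"y": -0.06,"z": 0,"wx": 0,"wy": 0,"wz": 0}])

```text
t: 1.1
ee_pos: [410.2, 210.8, 219.6]
orientation: [-0.0, 0.136, 0.991, -0.001]
ft_force: [1.0, 0.1, 0.5]
opening: 88.1
```

```bash
python3 w.py " -86.4,0,150" " -86.4,0,63"
```

```text
t 1.1 loc [-147.5   39.2  219.6] z [-0.001 -0.002 -1.   ] F [0.9 0.4 0.5] open 88.1
 -86.4,0,150 shift [-0.1216 -0.0791  0.1393] turn [-0.019 -0.005  0.07 ]
 -86.4,0,63 shift [-0.1217 -0.0787  0.3133] turn [-0.019 -0.005  0.07 ]
```

Emit:
play_rows(steps=[{"x": -0.061,"y": -0.04,"z": 0.05,"wx": 0,"wy": 0,"wz": 0.07},{"x": -0.061,"y": -0.039,"z": 0.05,"wx": 0,"wy": 0,"wz": 0},{"x": 0,"y": 0,"z": 0.07,"wx": 0,"wy": 0,"wz": 0},{"x": 0,"y": 0,"z": 0.07,"wx": 0,"wy": 0,"wz": 0},{"x": 0,"y": 0,"z": 0.04,"wx": 0,"wy": 0,"wz": 0}])

```text
t: 1.6
ee_pos: [465.4, 148.7, 78.6]
orientation: [0.004, 0.145, 0.989, 0.001]
ft_force: [-0.4, 0.9, 0.2]
opening: 87.7
```

```bash
python3 w.py " -87,0,63"
python3 - <<'E'
from rig import *
import cv2
p,d=get_image("side");cv2.imwrite("pics/s1.png",cv2.resize(p[170:330,280:440],None,fx=4,fy=4,interpolation=cv2.INTER_CUBIC)[:600])
E
```

```text
t 1.6 loc [-77.2  -5.1  78.6] z [ 0.008  0.003 -1.   ] F [-0.6  0.7  0.2] open 87.7
 -87,0,63 shift [0.02   0.0098 0.031 ] turn [ 0.027  0.068 -0.075]
```

View pics/s1.png

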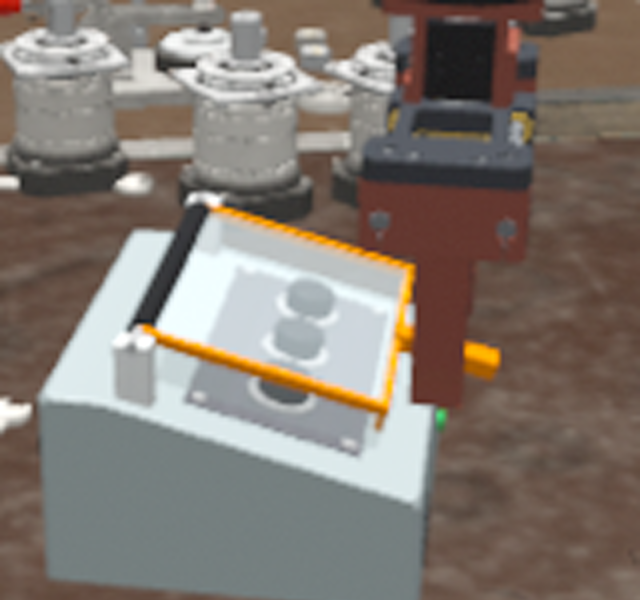

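The fingers straddle the tab at about (440,345), with the tab tip at (482,358) sticking out in front. I'll correct the position, lower and pinch.

Emit:
play_rows(steps=[{"x": 0.02,"y": 0.01,"z": 0.01,"wx": 0.03,"wy": 0.07,"wz": -0.075},{"x": 0,"y": 0,"z": 0.02,"wx": 0,"wy": 0,"wz": 0},{"x": 0,"y": 0,"z": 0,"wx": 0,"wy": 0,"wz": 0}])

```text
t: 1.95
ee_pos: [454.6, 156.8, 60.7]
orientation: [-0.003, 0.14, 0.99, -0.001]
ft_force: [0.3, 0.1, -0.2]
opening: 87.9
```

```bash
python3 w.py " -87,0,63"
```

```text
t 1.95 loc [-89.7  -0.3  60.7] z [-0.005 -0.003 -1.   ] F [ 0.2  0.2 -0.2] open 87.9
 -87,0,63 shift [-0.0055  0.0005 -0.0047] turn [-0.028 -0.044  0.01 ]
```

Emit:
play_rows(steps=[{"x": -0.004,"y": 0,"z": -0.004,"wx": 0,"wy": -0.04,"wz": 0},{"x": 0,"y": 0,"z": 0,"wx": 0,"wy": 0,"wz": 0},{"x": 0,"y": 0,"z": 0,"wx": 0,"wy": 0,"wz": 0},{"x": 0,"y": 0,"z": 0,"wx": 0,"wy": 0,"wz": 0},{"x": 0,"y": 0,"z": 0,"wx": 0,"wy": 0,"wz": 0}], claw=1, newtons=15)

```text
t: 2.45
ee_pos: [458.8, 157.5, 65.8]
orientation: [0.002, 0.139, 0.99, -0.0]
ft_force: [0.8, -0.3, -0.1]
opening: 51.4
```

```bash
python3 w.py " -87,0,63"
```

```text
t 2.45 loc [-85.9   1.5  65.8] z [ 0.005 -0.    -1.   ] F [ 0.8 -0.  -0.1] open 51.4
 -87,0,63 shift [ 0.0021 -0.0031  0.0056] turn [-0.001  0.041  0.021]
```

Emit:
play_rows(steps=[{"x": 0.002,"y": -0.002,"z": 0.004,"wx": 0,"wy": 0.04,"wz": 0},{"x": 0,"y": 0,"z": 0,"wx": 0,"wy": 0,"wz": 0},{"x": 0,"y": 0,"z": 0,"wx": 0,"wy": 0,"wz": 0},{"x": 0,"y": 0,"z": 0,"wx": 0,"wy": 0,"wz": 0},{"x": 0,"y": 0,"z": 0,"wx": 0,"wy": 0,"wz": 0}])

```text
t: 2.95
ee_pos: [457.6, 156.8, 63.7]
orientation: [-0.0, 0.14, 0.99, 0.0]
ft_force: [-1.6, 1.6, -0.4]
opening: 13.9
```

Emit:
play_rows(steps=[{"x": 0,"y": 0,"z": 0,"wx": 0,"wy": 0,"wz": 0},{"x": 0,"y": 0,"z": 0,"wx": 0,"wy": 0,"wz": 0}])

```text
t: 3.15
ee_pos: [457.6, 156.8, 63.7]
orientation: [-0.0, 0.14, 0.99, 0.0]
ft_force: [-0.6, -0.1, 1.0]
opening: 14.0
```

```bash
python3 w.py " -87,0,63"; python3 -c "
import numpy as np
r=136
for t in np.arange(0,2.31,.15):
    f=t-.262;print(round(t,2),round(45-r*np.cos(f),1),round(117+r*np.sin(f)-19,1))"
```

```text
t 3.15 loc [-86.9   0.6  63.7] z [-0.  0. -1.] F [-0.6 -0.2  1. ] open 14.0
 -87,0,63 shift [ 0.0001 -0.0011  0.0014] turn [ 0.002 -0.002  0.017]
0.0 -86.4 62.8
0.15 -90.1 82.8
0.3 -90.9 103.2
0.45 -88.6 123.4
0.6 -83.3 143.1
0.75 -75.1 161.8
0.9 -64.2 179.0
1.05 -50.9 194.4
1.2 -35.4 207.7
1.35 -18.1 218.5
1.5 0.6 226.5
1.65 20.3 231.7
1.8 40.5 233.9
1.95 60.9 233.1
2.1 80.9 229.2
2.25 100.1 222.3
```

Emit:
play_rows(steps=[{"x": 0.007,"y": 0,"z": -0.04,"wx": 0,"wy": 0,"wz": 0},{"x": 0.002,"y": 0,"z": -0.041,"wx": 0,"wy": 0,"wz": 0},{"x": -0.005,"y": 0,"z": -0.04,"wx": 0,"wy": 0,"wz": 0},{"x": -0.011,"y": 0,"z": -0.039,"wx": 0,"wy": 0,"wz": 0},{"x": -0.016,"y": 0,"z": -0.037,"wx": 0,"wy": 0,"wz": 0}])

```text
t: 3.65
ee_pos: [467.5, 154.0, 162.7]
orientation: [-0.002, 0.139, 0.99, -0.0]
ft_force: [3.1, 0.3, -3.3]
opening: 13.9
```

```bash
python3 w.py " -64.2,0,179" " -50.9,0,194.4"
```

```text
t 3.65 loc [-76.6   0.6 162.7] z [-0.004 -0.001 -1.   ] F [ 2.9  1.1 -3.3] open 13.9
 -64.2,0,179 shift [-0.0247 -0.0012 -0.0327] turn [-0.008 -0.029  0.019]
 -50.9,0,194.4 shift [-0.0512 -0.0013 -0.0636] turn [-0.008 -0.029  0.019]
```

Following well. Next five rows, to 1.5 rad.

Emit:
play_rows(steps=[{"x": -0.025,"y": 0,"z": -0.033,"wx": 0,"wy": -0.03,"wz": 0},{"x": -0.027,"y": 0,"z": -0.031,"wx": 0,"wy": 0,"wz": 0},{"x": -0.031,"y": 0,"z": -0.027,"wx": 0,"wy": 0,"wz": 0},{"x": -0.035,"y": 0,"z": -0.022,"wx": 0,"wy": 0,"wz": 0},{"x": -0.037,"y": 0,"z": -0.016,"wx": 0,"wy": 0,"wz": 0}])

```text
t: 4.15
ee_pos: [540.6, 132.9, 229.2]
orientation: [-0.003, 0.139, 0.99, 0.0]
ft_force: [1.1, 2.2, -4.1]
opening: 13.7
```

```bash
python3 w.py " 20.3,0,231.7" " 40.5,0,233.9"
```

```text
t 4.15 loc [ -0.5   0.7 229.2] z [-0.005 -0.001 -1.   ] F [ 0.4  2.5 -4.1] open 13.7
 20.3,0,231.7 shift [-0.0416 -0.0014 -0.0051] turn [-0.006 -0.044  0.023]
 40.5,0,233.9 shift [-0.082  -0.0016 -0.0098] turn [-0.006 -0.044  0.023]
```

Emit:
play_rows(steps=[{"x": -0.041,"y": 0,"z": -0.006,"wx": 0,"wy": -0.04,"wz": 0},{"x": -0.041,"y": 0,"z": -0.004,"wx": 0,"wy": 0,"wz": 0},{"x": -0.041,"y": 0,"z": 0.002,"wx": 0,"wy": 0,"wz": 0},{"x": -0.04,"y": 0,"z": 0.008,"wx": 0,"wy": 0,"wz": 0},{"x": -0.036,"y": 0,"z": 0.012,"wx": 0,"wy": 0,"wz": 0}])

```text
t: 4.65
ee_pos: [638.4, 104.8, 226.6]
orientation: [-0.001, 0.139, 0.99, 0.0]
ft_force: [-0.4, 1.7, -0.5]
opening: 13.9
```

```bash
python3 w.py " 100,0,222"
```

```text
t 4.65 loc [101.3   0.9 226.6] z [-0.002  0.    -1.   ] F [-0.8  1.6 -0.5] open 13.9
 100,0,222 shift [ 0.0026 -0.0017  0.0091] turn [ 0.003 -0.016  0.022]
```

Emit:
play_rows(steps=[{"x": 0,"y": 0,"z": 0,"wx": 0,"wy": 0,"wz": 0},{"x": 0,"y": 0,"z": 0,"wx": 0,"wy": 0,"wz": 0},{"x": 0,"y": 0,"z": 0,"wx": 0,"wy": 0,"wz": 0},{"x": 0,"y": 0,"z": -0.08,"wx": 0,"wy": 0,"wz": 0},{"x": 0,"y": 0,"z": -0.06,"wx": 0,"wy": 0,"wz": 0}], claw=0.5)

```text
t: 5.15
ee_pos: [633.9, 104.1, 291.8]
orientation: [-0.007, 0.139, 0.99, -0.002]
ft_force: [-0.4, 0.2, -0.1]
opening: 43.6
```

```bash
python3 w.py
python3 - <<'E'
from rig import *
import cv2
p,d=get_image("side");cv2.imwrite("pics/s2.png",cv2.resize(p[130:330,250:450],None,fx=3,fy=3,interpolation=cv2.INTER_CUBIC))
E
```

```text
t 5.15 loc [ 97.1  -1.  291.8] z [-0.014 -0.006 -1.   ] F [-0.4  0.1 -0.1] open 43.6
```

View pics/s2.png

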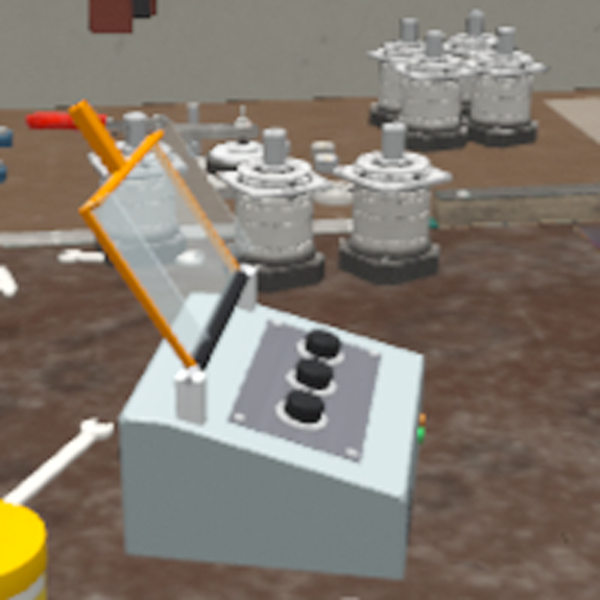

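The cover stands open by itself, with its tab at (85,110) and the buttons at (322,345), (315,375) and (305,407). Next I'll close the fingers and move in front of the middle button.

```bash
python3 w.py " -32,0,200,0" " -24,0,129.6,0.262"
```

```text
t 5.2 loc [ 9.860e+01 -2.000e-01  2.965e+02] z [-0.009 -0.003 -1.   ] F [0.7 0.8 3.6] open 43.8
 -32,0,200,0 shift [0.2594 0.0017 0.1952] turn [-0.025 -0.073  0.019]
 -24,0,129.6,0.262 shift [0.2422 0.0021 0.3359] turn [-0.023 -2.256  0.022]
```

Emit:
play_rows(steps=[{"x": 0.09,"y": 0,"z": 0,"wx": 0,"wy": -0.07,"wz": 0.02},{"x": 0.09,"y": 0,"z": 0.02,"wx": 0,"wy": 0,"wz": 0},{"x": 0.08,"y": 0,"z": 0.05,"wx": 0,"wy": -0.7,"wz": 0},{"x": 0,"y": 0,"z": 0.08,"wx": 0,"wy": -0.7,"wz": 0},{"x": 0,"y": 0,"z": 0.04,"wx": 0,"wy": -0.7,"wz": 0}], claw=1)

```text
t: 5.7
ee_pos: [515.4, 140.6, 206.6]
orientation: [0.135, 0.14, 0.981, -0.016]
ft_force: [0.6, -1.1, -0.7]
opening: 7.4
```

```bash
python3 w.py " -18.6,0,110.3,0.262" " -13.4,0,91,.262"
```

```text
t 5.7 loc [-26.8   1.1 206.6] z [ 0.269  0.007 -0.963] F [ 0.8 -0.9 -0.7] open 7.4
 -18.6,0,110.3,0.262 shift [ 0.036  -0.0035  0.1899] turn [ 0.059  0.087 -0.012]
 -13.4,0,91,.262 shift [ 0.0364 -0.0038  0.2298] turn [ 0.059  0.087 -0.012]
```

Emit:
play_rows(steps=[{"x": 0.036,"y": -0.003,"z": 0.06,"wx": 0.06,"wy": 0.08,"wz": 0},{"x": 0,"y": 0,"z": 0.07,"wx": 0,"wy": 0,"wz": 0},{"x": 0,"y": 0,"z": 0.05,"wx": 0,"wy": 0,"wz": 0},{"x": 0,"y": 0,"z": 0,"wx": 0,"wy": 0,"wz": 0}])

```text
t: 6.1
ee_pos: [513.4, 138.8, 111.4]
orientation: [0.129, 0.137, 0.982, -0.018]
ft_force: [-0.4, -0.6, -0.2]
opening: 0.7
```

```bash
python3 w.py " -14.4,0,94.9,0.262" " -13.4,0,91,.262"; python3 -c "
from rig import *
import numpy as np
print(get_obs()['ft_force'])"
```

```text
t 6.1 loc [-28.3  -1.2 111.4] z [ 0.259  0.001 -0.966] F [-0.2 -0.7 -0.2] open 0.7
 -14.4,0,94.9,0.262 shift [-0.0182  0.0023  0.0391] turn [ 0.007 -0.001  0.041]
 -13.4,0,91,.262 shift [-0.0181  0.0023  0.0472] turn [ 0.007 -0.001  0.041]
[-0.35122831 -0.59966582 -0.15947902]
```

Emit:
play_rows(steps=[{"x": -0.018,"y": 0.002,"z": 0.02,"wx": 0,"wy": 0,"wz": 0.04},{"x": 0,"y": 0,"z": 0.018,"wx": 0,"wy": 0,"wz": 0},{"x": 0,"y": 0,"z": 0,"wx": 0,"wy": 0,"wz": 0}])

```text
t: 6.4
ee_pos: [528.3, 136.5, 96.9]
orientation: [0.131, 0.139, 0.981, -0.017]
ft_force: [-0.2, -1.0, 0.8]
opening: 0.4
```

```bash
cat >> w.py <<'E'
n=np.array([-.2588,0,.9659]);b=[-13.4,0,91]
print("height over button plane",((l-b)@n).round(2),"F along normal",(R.from_euler("z",-p[2]).apply(o["ft_force"])@n).round(2))
E
python3 w.py  " -13.4,0,91,.262"
```

```text
t 6.4 loc [-13.3   0.7  96.9] z [ 0.261  0.003 -0.965] F [ 0.  -1.   0.8] open 0.4
 -13.4,0,91,.262 shift [ 0.0033 -0.0014  0.0114] turn [ 0.021  0.021 -0.002]
height over button plane 5.72 F along normal 0.73
```

Emit:
play_rows(steps=[{"x": 0.003,"y": -0.001,"z": 0.01,"wx": 0.02,"wy": 0.02,"wz": 0},{"x": 0,"y": 0,"z": 0.003,"wx": 0,"wy": 0,"wz": 0},{"x": 0,"y": 0,"z": 0,"wx": 0,"wy": 0,"wz": 0}])

```text
t: 6.7
ee_pos: [529.0, 136.0, 91.6]
orientation: [0.13, 0.14, 0.981, -0.018]
ft_force: [-1.6, 0.6, 2.3]
opening: 0.3
```

```bash
python3 w.py  " -13.4,0,91,.262"
```

```text
t 6.7 loc [-12.5   0.5  91.6] z [ 0.261  0.001 -0.965] F [-1.7  0.1  2.3] open 0.3
 -13.4,0,91,.262 shift [ 0.002  -0.0009  0.0006] turn [ 0.008  0.014 -0.01 ]
height over button plane 0.31 F along normal 2.65
```

Emit:
play_rows(steps=[{"x": 0,"y": 0,"z": 0.002,"wx": 0,"wy": 0,"wz": 0},{"x": 0,"y": 0,"z": 0,"wx": 0,"wy": 0,"wz": 0}])

```text
t: 6.9
ee_pos: [529.1, 136.0, 91.3]
orientation: [0.13, 0.14, 0.981, -0.018]
ft_force: [-2.9, 0.3, 4.0]
opening: 0.6
```

```bash
python3 w.py
```

```text
t 6.9 loc [-12.4   0.5  91.3] z [ 0.261  0.001 -0.965] F [-2.9 -0.5  4. ] open 0.6
height over button plane 0.06 F along normal 4.56
```

Emit:
play_rows(steps=[{"x": 0,"y": 0,"z": 0.002,"wx": 0,"wy": 0,"wz": 0},{"x": 0,"y": 0,"z": 0,"wx": 0,"wy": 0,"wz": 0}])

```text
t: 7.1
ee_pos: [529.1, 136.0, 91.2]
orientation: [0.131, 0.14, 0.981, -0.018]
ft_force: [-4.1, 1.2, 6.7]
opening: 0.4
```

```bash
python3 w.py
```

```text
t 7.1 loc [-12.4   0.5  91.2] z [ 0.262  0.001 -0.965] F [-4.3 -0.   6.7] open 0.4
height over button plane -0.1 F along normal 7.56
```

Force on the middle button climbs from 2.7 to 7.6 N over about 0.4 mm, so it is locked out. Next is the left one.

Emit:
play_rows(steps=[{"x": 0.001,"y": 0,"z": -0.03,"wx": 0,"wy": 0,"wz": 0},{"x": 0,"y": 0.045,"z": 0,"wx": 0,"wy": 0,"wz": 0},{"x": 0,"y": 0.044,"z": 0,"wx": 0,"wy": 0,"wz": 0},{"x": 0,"y": 0,"z": 0,"wx": 0,"wy": 0,"wz": 0}])

```text
t: 7.5
ee_pos: [538.5, 181.0, 106.9]
orientation: [0.132, 0.14, 0.981, -0.017]
ft_force: [0.1, -0.4, 0.4]
opening: 0.6
```

```bash
python3 w.py  " -13.4,45,91,.262"
```

```text
t 7.5 loc [-15.9  46.3 106.9] z [ 0.264  0.003 -0.965] F [ 0.2 -0.4  0.4] open 0.6
 -13.4,45,91,.262 shift [ 0.0035 -0.0026  0.0321] turn [ 0.021  0.039 -0.021]
height over button plane 16.05 F along normal 0.32
```

Emit:
play_rows(steps=[{"x": 0.0035,"y": -0.0025,"z": 0.024,"wx": 0.02,"wy": 0.04,"wz": -0.02},{"x": 0,"y": 0,"z": 0.006,"wx": 0,"wy": 0,"wz": 0},{"x": 0,"y": 0,"z": 0,"wx": 0,"wy": 0,"wz": 0}])

```text
t: 7.8
ee_pos: [540.2, 178.6, 90.7]
orientation: [0.129, 0.139, 0.982, -0.018]
ft_force: [-1.5, 6.6, 6.9]
opening: 0.6
```

```bash
python3 w.py  " -13.4,45,91,.262"
```

```text
t 7.8 loc [-13.6  44.5  90.7] z [ 0.259  0.001 -0.966] F [-3.2  5.9  6.9] open 0.6
 -13.4,45,91,.262 shift [-0.0005  0.001  -0.0004] turn [ 0.009 -0.     0.005]
height over button plane -0.21 F along normal 7.53
```

Emit:
play_rows(steps=[{"x": 0,"y": 0,"z": 0.002,"wx": 0,"wy": 0,"wz": 0},{"x": 0,"y": 0,"z": 0,"wx": 0,"wy": 0,"wz": 0}])

```text
t: 8.0
ee_pos: [540.5, 178.6, 90.2]
orientation: [0.13, 0.14, 0.982, -0.017]
ft_force: [-6.3, 4.5, 10.5]
opening: 0.7
```

```bash
python3 w.py
```

```text
t 8.0 loc [-13.3  44.6  90.2] z [ 0.259  0.003 -0.966] F [-7.3  2.5 10.5] open 0.7
height over button plane -0.76 F along normal 12.0
```

The left button pushes back with 12 N after about 1 mm, so it is also locked. That leaves the right one, which I'll check by feel.

Emit:
play_rows(steps=[{"x": 0.001,"y": 0,"z": -0.03,"wx": 0,"wy": 0,"wz": 0},{"x": 0,"y": -0.06,"z": 0,"wx": 0,"wy": 0,"wz": 0},{"x": 0,"y": -0.06,"z": 0,"wx": 0,"wy": 0,"wz": 0},{"x": 0,"y": -0.055,"z": 0,"wx": 0,"wy": 0,"wz": 0},{"x": 0,"y": 0,"z": 0,"wx": 0,"wy": 0,"wz": 0}])

```text
t: 8.5
ee_pos: [509.5, 91.2, 103.8]
orientation: [0.129, 0.14, 0.982, -0.018]
ft_force: [0.4, 0.1, 0.8]
opening: 0.6
```

```bash
python3 w.py  " -13.4,-45,91,.262"
```

```text
t 8.5 loc [-18.8 -48.  103.8] z [ 0.258  0.001 -0.966] F [0.4 0.2 0.8] open 0.6
 -13.4,-45,91,.262 shift [-0.0039  0.0061  0.0274] turn [ 0.008 -0.012 -0.01 ]
height over button plane 13.72 F along normal 0.7
```

Emit:
play_rows(steps=[{"x": -0.004,"y": 0.006,"z": 0.02,"wx": 0,"wy": 0,"wz": 0},{"x": 0,"y": 0,"z": 0.009,"wx": 0,"wy": 0,"wz": 0},{"x": 0,"y": 0,"z": 0,"wx": 0,"wy": 0,"wz": 0}])

```text
t: 8.8
ee_pos: [517.0, 92.5, 89.1]
orientation: [0.129, 0.141, 0.981, -0.018]
ft_force: [-0.5, -1.9, 1.7]
opening: 0.4
```

```bash
python3 w.py  " -13.4,-45,91,.262"
```

```text
t 8.8 loc [-12.  -44.7  89.1] z [ 0.258  0.001 -0.966] F [ 0.  -1.9  1.7] open 0.4
 -13.4,-45,91,.262 shift [ 0.0018 -0.0006 -0.0044] turn [ 0.006 -0.009 -0.026]
height over button plane -2.22 F along normal 1.68
```

Emit:
play_rows(steps=[{"x": 0,"y": 0,"z": 0.002,"wx": 0,"wy": 0,"wz": 0},{"x": 0,"y": 0,"z": 0,"wx": 0,"wy": 0,"wz": 0}])

```text
t: 9.0
ee_pos: [517.5, 93.3, 87.5]
orientation: [0.129, 0.14, 0.982, -0.018]
ft_force: [-1.5, -2.2, 3.4]
opening: 0.6
```

```bash
python3 w.py
```

```text
t 9.0 loc [-11.7 -43.8  87.5] z [ 0.257  0.    -0.966] F [-0.8 -2.6  3.4] open 0.6
height over button plane -3.83 F along normal 3.51
```

The right button gives softly, 3.8 mm at about 3 N, so it is live. I'll press it to the stop and hold.

Emit:
play_rows(steps=[{"x": 0,"y": 0,"z": 0.006,"wx": 0,"wy": 0,"wz": 0},{"x": 0,"y": 0,"z": 0.005,"wx": 0,"wy": 0,"wz": 0},{"x": 0,"y": 0,"z": 0.003,"wx": 0,"wy": 0,"wz": 0},{"x": 0,"y": 0,"z": 0.002,"wx": 0,"wy": 0,"wz": 0}])

```text
t: 9.4
ee_pos: [519.0, 93.2, 82.5]
orientation: [0.129, 0.14, 0.982, -0.018]
ft_force: [-12.6, -0.4, 24.7]
opening: 0.3
```

```bash
python3 w.py
```

```text
t 9.4 loc [-10.2 -43.5  82.5] z [ 0.259 -0.    -0.966] F [-12.   -3.9  24.7] open 0.3
height over button plane -9.06 F along normal 26.99
```

Emit:
play_rows(steps=[{"x": 0,"y": 0,"z": 0.001,"wx": 0,"wy": 0,"wz": 0},{"x": 0,"y": 0,"z": 0.001,"wx": 0,"wy": 0,"wz": 0},{"x": 0,"y": 0,"z": 0.001,"wx": 0,"wy": 0,"wz": 0},{"x": 0,"y": 0,"z": 0.001,"wx": 0,"wy": 0,"wz": 0},{"x": 0,"y": 0,"z": 0.001,"wx": 0,"wy": 0,"wz": 0}])

```text
t: 9.9
ee_pos: [518.9, 93.3, 82.8]
orientation: [0.13, 0.14, 0.981, -0.019]
ft_force: [-5.5, -1.1, 12.4]
opening: 0.2
```

```bash
python3 w.py
```

```text
t 9.9 loc [-10.3 -43.4  82.8] z [ 0.261 -0.    -0.965] F [-4.9 -2.6 12.4] open 0.2
height over button plane -8.73 F along normal 13.21
```

Emit:
play_rows(steps=[{"x": 0,"y": 0,"z": 0.0005,"wx": 0,"wy": 0,"wz": 0},{"x": 0,"y": 0,"z": 0.0005,"wx": 0,"wy": 0,"wz": 0},{"x": 0,"y": 0,"z": 0.0005,"wx": 0,"wy": 0,"wz": 0},{"x": 0,"y": 0,"z": 0.0005,"wx": 0,"wy": 0,"wz": 0},{"x": 0,"y": 0,"z": 0.0005,"wx": 0,"wy": 0,"wz": 0}])

```text
t: 10.4
ee_pos: [518.8, 93.3, 82.8]
orientation: [0.13, 0.139, 0.981, -0.019]
ft_force: [-3.7, -0.7, 8.1]
opening: 0.3
```

```bash
python3 w.py
```

```text
t 10.4 loc [-10.4 -43.4  82.8] z [ 0.261 -0.001 -0.965] F [-3.4 -1.7  8.1] open 0.3
height over button plane -8.65 F along normal 8.66
```

Held fully down for about a second, with force always above 4.5 N. Releasing.

Emit:
play_rows(steps=[{"x": 0,"y": 0,"z": -0.03,"wx": 0,"wy": 0,"wz": 0},{"x": 0,"y": 0,"z": -0.06,"wx": 0,"wy": 0,"wz": 0},{"x": 0,"y": 0.03,"z": -0.09,"wx": 0,"wy": 0.7,"wz": 0},{"x": 0,"y": 0.03,"z": -0.09,"wx": 0,"wy": 0.7,"wz": 0},{"x": 0,"y": 0.03,"z": -0.09,"wx": 0,"wy": 0.7,"wz": 0}])

```text
t: 10.9
ee_pos: [489.8, 148.0, 257.5]
orientation: [-0.005, 0.139, 0.99, -0.002]
ft_force: [0.3, -0.4, -1.7]
opening: 0.4
```

```bash
python3 w.py "172,0,300" "172,0,230"
python3 - <<'E'
from rig import *
import cv2
p,d=get_image("side");cv2.imwrite("pics/s3.png",cv2.resize(p[130:330,250:450],None,fx=3,fy=3,interpolation=cv2.INTER_CUBIC))
E
```

```text
t 10.9 loc [-53.5   1.1 257.5] z [-0.01  -0.005 -1.   ] F [ 0.4 -0.3 -1.7] open 0.4
172,0,300 shift [-0.4501 -0.0037 -0.0893] turn [-0.037 -0.08   0.022]
172,0,230 shift [-0.4514 -0.0031  0.0507] turn [-0.037 -0.08   0.022]
height over button plane 171.19 F along normal -1.77
```

View pics/s3.png

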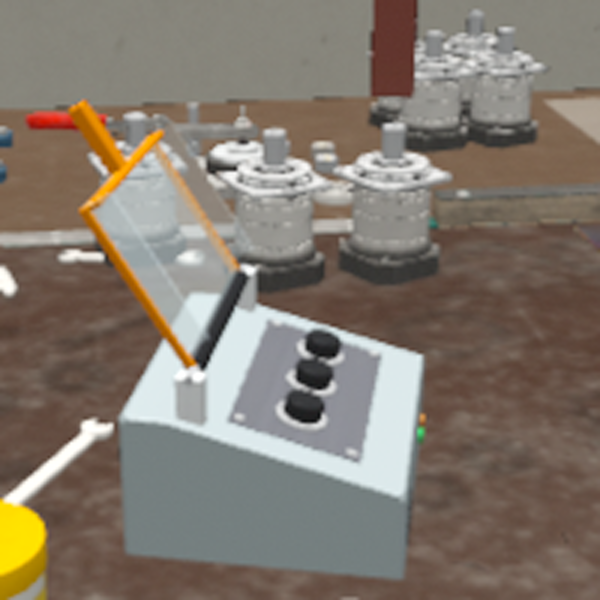

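The right-hand (far) button at (322,345) is back up, and the cover is still open with its tab at (85,110). Next I'll go over the top to behind the tab.

Emit:
play_rows(steps=[{"x": 0,"y": 0,"z": -0.09,"wx": -0.04,"wy": -0.08,"wz": 0.02},{"x": -0.09,"y": 0,"z": 0,"wx": 0,"wy": 0,"wz": 0},{"x": -0.095,"y": 0,"z": 0,"wx": 0,"wy": 0,"wz": 0},{"x": -0.095,"y": 0,"z": 0,"wx": 0,"wy": 0,"wz": 0},{"x": -0.095,"y": 0,"z": 0,"wx": 0,"wy": 0,"wz": 0}])

```text
t: 11.45
ee_pos: [681.0, 100.8, 315.7]
orientation: [0.011, 0.138, 0.99, 0.006]
ft_force: [-0.1, 0.3, 0.8]
opening: 0.5
```

Emit:
play_rows(steps=[{"x": -0.075,"y": 0,"z": 0,"wx": 0,"wy": 0,"wz": 0},{"x": 0,"y": 0,"z": 0,"wx": 0,"wy": 0,"wz": 0}])

```text
t: 11.65
ee_pos: [723.2, 88.2, 313.9]
orientation: [0.012, 0.139, 0.99, 0.006]
ft_force: [-0.9, 0.3, -0.8]
opening: 0.7
```

```bash
python3 w.py "172,0,230"
```

```text
t 11.65 loc [187.4   8.6 313.9] z [ 0.022  0.015 -1.   ] F [-0.9  0.  -0.8] open 0.7
172,0,230 shift [ 0.0345 -0.0195  0.1668] turn [0.122 0.186 0.026]
height over button plane 163.33 F along normal -0.56
```

Emit:
play_rows(steps=[{"x": 0.02,"y": -0.02,"z": 0.05,"wx": 0.12,"wy": 0.18,"wz": 0.03},{"x": 0,"y": 0,"z": 0.06,"wx": 0,"wy": 0,"wz": 0},{"x": 0,"y": 0,"z": 0.05,"wx": 0,"wy": 0,"wz": 0},{"x": 0,"y": 0,"z": 0,"wx": 0,"wy": 0,"wz": 0}])

```text
t: 12.05
ee_pos: [710.5, 82.0, 228.5]
orientation: [0.0, 0.141, 0.99, -0.0]
ft_force: [0.0, 0.2, -0.4]
opening: 0.5
```

```bash
python3 w.py "140,0,232" "20,0,234"
```

```text
t 12.05 loc [176.9  -0.9 228.5] z [ 0.001 -0.    -1.   ] F [-0.   0.2 -0.4] open 0.5
140,0,232 shift [ 0.0738  0.0017 -0.007 ] turn [-0.001  0.006 -0.014]
20,0,234 shift [ 0.3138  0.0013 -0.0112] turn [-0.001  0.006 -0.014]
height over button plane 83.57 F along normal -0.35
```

Emit:
play_rows(steps=[{"x": 0.05,"y": 0.001,"z": -0.004,"wx": 0,"wy": 0,"wz": 0},{"x": 0.04,"y": 0,"z": -0.005,"wx": 0,"wy": 0,"wz": 0},{"x": 0.04,"y": 0,"z": -0.004,"wx": 0,"wy": 0,"wz": 0},{"x": 0.04,"y": 0,"z": 0,"wx": 0,"wy": 0,"wz": 0},{"x": 0.04,"y": 0,"z": 0,"wx": 0,"wy": 0,"wz": 0}])

```text
t: 12.55
ee_pos: [609.0, 113.8, 239.1]
orientation: [0.005, 0.141, 0.99, 0.001]
ft_force: [0.1, -0.4, -0.3]
opening: 0.6
```

```bash
python3 w.py "20,0,236"
```

```text
t 12.55 loc [ 70.5   1.4 239.1] z [ 0.009  0.003 -1.   ] F [ 0.2 -0.4 -0.3] open 0.6
20,0,236 shift [ 0.1011 -0.0029  0.0053] turn [ 0.023  0.078 -0.015]
height over button plane 121.34 F along normal -0.38
```

Emit:
play_rows(steps=[{"x": 0.035,"y": -0.003,"z": 0.003,"wx": 0.02,"wy": 0.07,"wz": 0},{"x": 0.035,"y": 0,"z": 0,"wx": 0,"wy": 0,"wz": 0},{"x": 0.03,"y": 0,"z": 0,"wx": 0,"wy": 0,"wz": 0},{"x": 0,"y": 0,"z": -0.06,"wx": 0,"wy": 0,"wz": 0},{"x": 0,"y": 0,"z": -0.08,"wx": 0,"wy": 0,"wz": 0}])

```text
t: 13.05
ee_pos: [552.7, 128.9, 310.7]
orientation: [0.0, 0.14, 0.99, -0.0]
ft_force: [1.0, 0.3, 0.6]
opening: 0.6
```

Emit:
play_rows(steps=[{"x": 0,"y": 0,"z": -0.04,"wx": 0,"wy": 0,"wz": 0},{"x": 0,"y": 0,"z": 0,"wx": 0,"wy": 0,"wz": 0},{"x": 0,"y": 0,"z": 0,"wx": 0,"wy": 0,"wz": 0},{"x": 0,"y": 0,"z": 0,"wx": 0,"wy": 0,"wz": 0},{"x": 0,"y": 0,"z": 0,"wx": 0,"wy": 0,"wz": 0}])

```text
t: 13.55
ee_pos: [553.2, 130.6, 338.5]
orientation: [0.006, 0.139, 0.99, 0.002]
ft_force: [0.3, -0.3, -0.5]
opening: 0.2
```

Emit:
play_rows(steps=[{"x": 0,"y": 0,"z": 0,"wx": 0,"wy": 0,"wz": 0},{"x": 0,"y": 0,"z": 0,"wx": 0,"wy": 0,"wz": 0},{"x": 0,"y": 0,"z": 0,"wx": 0,"wy": 0,"wz": 0},{"x": 0,"y": 0,"z": 0,"wx": 0,"wy": 0,"wz": 0},{"x": 0,"y": 0,"z": 0,"wx": 0,"wy": 0,"wz": 0}])

```text
t: 14.05
ee_pos: [552.1, 130.2, 334.8]
orientation: [0.003, 0.139, 0.99, 0.001]
ft_force: [0.2, 0.2, -0.6]
opening: 0.6
```

Emit:
play_rows(steps=[{"x": 0,"y": 0,"z": 0,"wx": 0,"wy": 0,"wz": 0},{"x": 0,"y": 0,"z": 0,"wx": 0,"wy": 0,"wz": 0},{"x": 0,"y": 0,"z": 0,"wx": 0,"wy": 0,"wz": 0},{"x": 0,"y": 0,"z": 0,"wx": 0,"wy": 0,"wz": 0},{"x": 0,"y": 0,"z": 0,"wx": 0,"wy": 0,"wz": 0}])

```text
t: 14.55
ee_pos: [552.2, 130.2, 334.9]
orientation: [0.003, 0.139, 0.99, 0.001]
ft_force: [-0.2, 0.2, 0.6]
opening: 0.3
```

```bash
python3 w.py
python3 - <<'E'
from rig import *
import cv2
p,d=get_image("side");cv2.imwrite("pics/s4.png",cv2.resize(p[130:370,190:440],None,fx=2.4,fy=2.4,interpolation=cv2.INTER_CUBIC))
E
```

```text
t 14.55 loc [ 11.4   1.3 334.9] z [ 0.006  0.003 -1.   ] F [-0.3  0.1  0.6] open 0.3
height over button plane 229.22 F along normal 0.69
```

View pics/s4.png

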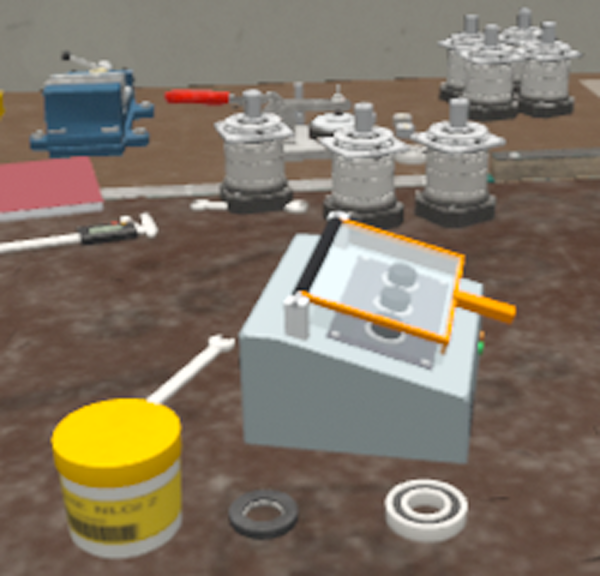

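The cover looks shut, with its tab at (487,307), and the loose parts are where they were. I'll wait a little longer, compare with the first picture and hand in.

Emit:
play_rows(steps=[{"x": 0,"y": 0,"z": 0,"wx": 0,"wy": 0,"wz": 0},{"x": 0,"y": 0,"z": 0,"wx": 0,"wy": 0,"wz": 0},{"x": 0,"y": 0,"z": 0,"wx": 0,"wy": 0,"wz": 0},{"x": 0,"y": 0,"z": 0,"wx": 0,"wy": 0,"wz": 0},{"x": 0,"y": 0,"z": 0,"wx": 0,"wy": 0,"wz": 0}])

```text
t: 15.1
ee_pos: [552.2, 130.2, 335.0]
orientation: [0.003, 0.139, 0.99, 0.001]
ft_force: [-0.3, -0.3, 0.5]
opening: 0.5
```

Run:
```python
from rig import *
import cv2,numpy as np
for n,(a,b,c,d) in (("side",(210,365,200,420)),("scene",(185,355,200,400))):
    p,_=get_image(n);q=cv2.imread(f"pics/{n}0.png")
    df=np.abs(p[a:b,c:d].astype(int)-q[a:b,c:d]).max(2);print(n,df.max(),(df>60).sum())
    v,u=np.nonzero(df>60);print(list(zip(u+c,v+a))[:8])
    if n=="side" and (df>60).sum()<40: ok=1
if 'ok' in dir(): print(hand_in())
```

```text
side 23 0
[]
scene 11 0
[]
the job is handed in; nothing more can be done
None
```

The self-test is done and handed in at about 15 s of the 72 s allowed. No verdict came back.

- **Opening the cover:** I pinched the tab and swung the cover to about 2.25 rad. After release it stayed open by itself, and a picture showed this.
- **Finding the live button:** The middle button (7.6 N within about 0.5 mm) and the left button (12 N within about 1 mm) were locked out. The right button gave softly, 3.8 mm at about 3 N, so it is the live one.
- **Pressing the button:** I pressed the right button to its stop, about 8.7–9 mm, and held it for about 1 s. The force readings while held were 27, 13 and 9 N. A picture after release showed it back up with the cover still open.
- **Shutting the cover:** I pushed the tab forward from behind, past its over-centre point, and the cover fell shut.

**Last checks:** Around the console and loose parts, both fixed cameras matched the starting pictures, with no pixel differing by more than 23 of 255. That means the cover is shut and the loose parts are where they were. The arm is clear, about 335 mm above the bench, with no contact force. None of these last checks failed or disagreed.

**Earlier disagreements:**
- My first fit of the console's position from corner pixels was up to 5 pixels off, so I replaced it with a fit to the depth data.
- The first two move calls were refused because each row needs all six numbers. Nothing moved on those calls.

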